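# Seat the coffee cup in its blue holder

## Robot

A 7-joint arm with a two-finger parallel gripper is mounted at the origin on a cart in front of the work surface, level with it; the furniture and walls round the work are solid. World frame = base frame: x ahead of the robot, y to its left, z up, the work surface at z = 0. Lengths are in mm, angles in rad, forces in N, time in s.
With the tool pointing down it reaches from about 425 to 800 mm from the base axis. Payload 8.3 kg.
Tool frame: the origin (TCP) lies at the very end of the fingers, on their centre line; the grasp point (between the pads) lies 19 mm behind it; z points along the fingers, y is the line along which they close (so a half turn about z gives the same grasp; the last joint's range is limited). The gripper opens to 85 mm and grips with 20 to 120 N. Pads are 22 mm wide; open, the fingers measure 114 mm over their backs; the gripper's body (76 mm by 85 mm) begins 54 mm behind the grasp point. The pads swing forward as they close: fully open they stand 13 mm farther back than shut.
Start: joints at [1.266, 0.383, 0.016, 1.37, -0.006, 1.388, -0.046], TCP at [149.696, -606.79, 231.279] pointing down, gripper open.
Joint ranges: [-2.95, 2.95], [-0.25, 2.06], [-1.52, 1.56], [0.18, 2.33], [-1.44, 4.58], [0.02, 2.06], [-3.01, 3.01]. Speed limits (rad/s): [2.39, 2.39, 3.01, 3.01, 3.14, 3.14, 3.14].

## Interface

Orientations are given as a rotation vector (axis times angle).
In Python, from cell import sensors, cams, job gives the robot as it stands.
- The arm moves only by the shell command python3 -m pendant 'ROWS' [FORCE]. ROWS is JSON, a list of rows, each an object with "travel": the shift along the tool's x, y, z in cm, a list of three; "twist": the turn about the tool's z in rad; "claw": the closure, from 0 (fully open) to 1 (shut). In form: [{"travel": [dx, dy, dz], "twist": twist, "claw": claw}, ...]. A call has 1 to 12 rows; each row shifts and turns the commanded pose from where the row before left it, along the tool's axes as they then stand; what a row does not reach is not made up. A row lasts 1/12 s, in which the tool goes at most 41.7 mm and 7.16 degrees, less where a joint would pass 70% of its speed; a pose out of reach is approached as far as the arm can. A call with a gripper value outside its range is refused whole. The fingers move at their own pace and stop on an object; FORCE is the grip in N (left out, the last holds). Time passes only in rows, so rows that do not move let the fingers close. It gives the time, the measured TCP pose, the force, the opening and the grip force at its end, in the units of the state.
- sensors.sense(): the state, without advancing time (a new reading comes with each control period).
- cams.camera(name): name is "scene" or "top"; returns a dict with "color" (480x640x3 uint8, red, green, blue), "fx", "fy", "cx", "cy" (pixels), "eye" and "orientation" of the camera in the world. Camera axes: x right, y down, z forward; pixel columns grow to the right and rows downward; lengths in mm; the calibration is good to about 2 mm. A picture is of the moment at which its call begins. There is no depth.
- job.finish_job(): hands the job in; it is judged then, once.
The state is a dict: "time_s": time; "qpos": joint angles; "qd": joint speeds; "joint_efforts": joint torques, N m; "eef_pos": TCP position; "orientation": TCP orientation; "ft_force": force on the tool from outside, world axes, zero at the start; "wrist_torque": the same for the moment, N m; "finger_gap": finger opening in mm; "grip_force": force on a finger pad.
Only numpy, scipy, OpenCV 4.12 (cv2) and the standard library are available. Lean on these libraries where they do the work, as an engineer would, in place of code of your own. Each camera call takes 0.05 s, during which the arm holds its last target. There are 200 camera calls.

## Task

Get the white cup ready for coffee: lower it gently into the blue cup holder, foot first, so that it settles upright in the tapered bore, then let go. Do not press it in or drop it hard, or it wedges; do not tip the blue holder or shove it away from its place, and leave the red holder alone.

Things in the scene. Friction and masses are not known exactly. Their poses are not given: they have to be found in the camera images.
- cup: White open rigid cup, empty, 55 to 115 g, 125 mm tall, straight taper: outer diameter 38 mm at the foot, 64 mm at 105 mm height, 68 mm at the rim; wall 2.5 mm. Stands upright. Origin: centre of the foot's underside; z up its axis. Seated in a holder it rests on the bore's wall, foot about 7 mm above the holder's underside, about 48 mm standing out.
- holder_blue: Blue plastic cup holder, loose, 200 g: round sleeve with one handle, upright on the worktop, 84 mm tall, 58 mm wide at the foot, 67 mm at the rim. Bore tapers like the cup: 56 mm wide at 80 mm height, flared to 61 mm at the mouth; floor 4 mm thick. Origin: centre of the underside; z up its axis; handle along -x, reaching 59 mm from the axis, 18 to 71 mm high.
- holder_red: Red cup holder, same shape, size, origin and axes as the blue one. Not to be used or moved.
Things that resemble listed ones, but are neither listed nor needed, are in the scene too. What is shaped like the cup but turquoise is not meant.

How it is judged:
By the outcome, as a careful person would: the job done as asked, in the order asked, and still so for the second after the job is handed in, with the robot touching nothing.
It also fails if it takes over 35 s, if anything falls off the work surface, if the arm or the gripper's body presses on something with over 40 N, if the wrist force passes 120 N, or if a joint passes its speed limit or range.

## Working session

There is one attempt and no reset: what is moved stays moved. The work goes in short steps, Python scripts to look and compute and a shell command to move; the robot and the scene stay as the last step left them, time stands still between calls to the robot, and variables do not carry over. Pictures are saved under pics/ and viewed, at most 11 in all, crops included, and the job is handed in when it is done.

```bash
mkdir -p pics
cat > h.py <<'E'
import numpy as np,cv2
from scipy.spatial.transform import Rotation as R
from cell import sensors,cams,job
def shot(n,f):
    c=cams.camera(n); cv2.imwrite('pics/'+f,c['color'][:,:,::-1]); return c
def rot(c):
    o=np.array(c['orientation'],float)
    return o if o.shape==(3,3) else R.from_rotvec(o).as_matrix()
def pix2(c,u,v,z=0):
    d=rot(c)@np.array([(u-c['cx'])/c['fx'],(v-c['cy'])/c['fy'],1]); e=np.array(c['eye'],float)
    return e+d*(z-e[2])/d[2]
def proj(c,P):
    p=(np.atleast_2d(P)-np.array(c['eye']))@rot(c); return np.c_[c['fx']*p[:,0]/p[:,2]+c['cx'],c['fy']*p[:,1]/p[:,2]+c['cy']]
E
python3 - <<'E'
from h import *
for n in('scene','top'):
    c=shot(n,n+'0.png'); print(n,c['fx'],c['cx'],c['cy'],c['eye'],c['orientation'])
s=sensors.sense(); print(s['eef_pos'],R.from_rotvec(s['orientation']).as_matrix().round(3),s['finger_gap'],s['time_s'])
E
```

```text
scene 586.7150449878861 319.4514900527392 243.61093085251665 [ 201.78478851 -551.52276459  755.74886021] [-2.37172146  0.53779348 -0.17711257]
top 559.7716818844577 325.9653251867975 227.6189630284681 [320.07383339  36.40066355 955.61264828] [-2.12461802  2.13760547 -0.18836969]
[ 149.59137317 -606.34693658  230.36141089] [[ 0.971  0.24  -0.   ]
 [ 0.24  -0.971  0.002]
 [ 0.    -0.002 -1.   ]] 85.63645838493542 0.1
```

View pics/scene0.png

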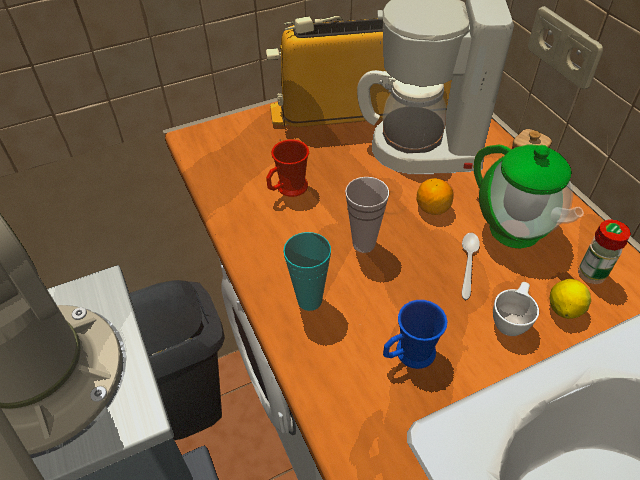

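View pics/top0.png

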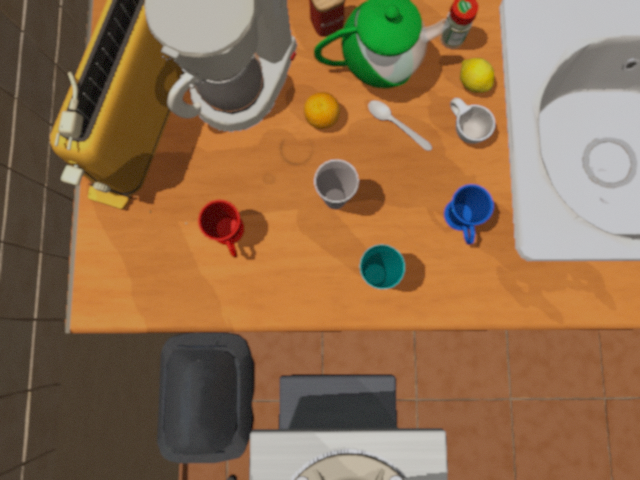

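Candidates: the white or grey tapered cup at scene (367,215) / top (336,183). Lookalikes are the turquoise cup at scene (308,272) / top (382,266) and the small white handled mug at scene (515,311) / top (474,122). Holder: blue at scene (420,335) / top (470,207), with red at scene (290,167) / top (221,222). I choose the white tapered cup and the blue holder, and check both in one crop.

```bash
cat > fit.py <<'E'
from h import *
from scipy.optimize import minimize
CUP=[(0,19),(105,32),(125,34)]; HOL=[(0,29),(84,33.5)]
t=np.linspace(0,2*np.pi,60)
def rings(x,y,prof,z0=0): return np.vstack([np.c_[x+r*np.cos(t),y+r*np.sin(t),0*t+z0+z] for z,r in prof])
def sil(c,x,y,prof,yaw=None,z0=0,S=4):
    m=np.zeros((480*S,640*S),np.uint8)
    f=lambda P:cv2.fillConvexPoly(m,cv2.convexHull(((proj(c,P)+.5)*S).astype(np.int32)),1)
    f(rings(x,y,prof,z0))
    if yaw is not None:
        P=np.array([[-a,b,z] for a,z in((25,18),(50,18),(59,30),(59,60),(50,71),(25,71)) for b in(-5,5)])
        f(P@R.from_euler('z',yaw).as_matrix().T+[x,y,0])
    return cv2.resize(m*255,(640,480),interpolation=cv2.INTER_AREA)/255.
def mask(c,kind,seed):
    h,s,v=cv2.split(cv2.cvtColor(c['color'],cv2.COLOR_RGB2HSV))
    m={'white':(s<75)&(v>60),'blue':(h>105)&(h<128)&(s>130)}[kind].astype(np.uint8)
    m=cv2.morphologyEx(m,cv2.MORPH_CLOSE,np.ones((3,3)))
    _,l=cv2.connectedComponents(m); m=(l==l[seed[1],seed[0]]).astype(np.uint8)
    k,_=cv2.findContours(m,cv2.RETR_EXTERNAL,cv2.CHAIN_APPROX_NONE)
    if kind=='white': k=[cv2.convexHull(k[0])]
    return cv2.drawContours(m,k,-1,1,-1)
def fit(views,prof,p0):
    def cost(p): return sum(np.abs(sil(c,p[0],p[1],prof,p[2] if len(p)>2 else None)-m).sum()/m.sum() for c,m in views)
    st=np.vstack([p0]+[np.array(p0)+np.eye(len(p0))[i]*(15 if i<2 else .4) for i in range(len(p0))])
    r=minimize(cost,p0,method='Nelder-Mead',options=dict(initial_simplex=st,xatol=.1,fatol=1e-4)); return r.x.round(2),round(r.fun,3)
E
python3 - <<'E'
from fit import *
s=cams.camera('scene');t_=cams.camera('top')
mc=[(s,mask(s,'white',(367,225))),(t_,mask(t_,'white',(336,185)))]
mb=[(s,mask(s,'blue',(420,345))),(t_,mask(t_,'blue',(470,190)))]
print([m.sum() for _,m in mc+mb])
p=pix2(t_,336,183,125)[:2]; q=pix2(t_,470,207,84)[:2]; print(p,q)
for v in(mc,[mc[0]],[mc[1]]): print(fit(v,CUP,p))
for y in(0,.5,-.5): print(fit(mb,HOL,[*q,y]))
for v in([mb[0]],[mb[1]]): print(fit(v,HOL,[*q,0]))
for n,uv in dict(turq=(382,266),mug=(474,122),orange=(322,110),red=(221,222)).items(): print(n,pix2(t_,*uv,80).round())
o=s['color'].copy()
for c,m in[mc[0],mb[0]]: cv2.drawContours(o,cv2.findContours(m,0,1)[0],-1,(0,255,0),1)
cv2.imwrite('pics/crop.png',cv2.resize(o[160:380,280:560,::-1],None,fx=2.7,fy=2.7,interpolation=2))
E
```

```text
[np.uint64(2442), np.uint64(1641), np.uint64(2867), np.uint64(1684)]
[535.54321297  18.55458732] [ 505.58354995 -195.28745039]
(array([538.69,  18.55]), np.float64(0.113))
(array([537.03,  17.48]), np.float64(0.027))
(array([539.87,  18.39]), np.float64(0.048))
(array([ 5.0868e+02, -1.9947e+02,  1.1000e-01]), np.float64(0.285))
(array([ 5.0852e+02, -1.9951e+02,  1.2000e-01]), np.float64(0.284))
(array([ 5.0875e+02, -1.9932e+02,  1.2000e-01]), np.float64(0.286))
(array([ 5.0789e+02, -1.9955e+02,  1.3000e-01]), np.float64(0.097))
(array([ 5.0934e+02, -1.9976e+02, -6.0000e-02]), np.float64(0.167))
turq [413. -53.  80.]
mug [ 649. -210.   80.]
orange [671.  40.  80.]
red [484. 201.  80.]
```

View pics/crop.png

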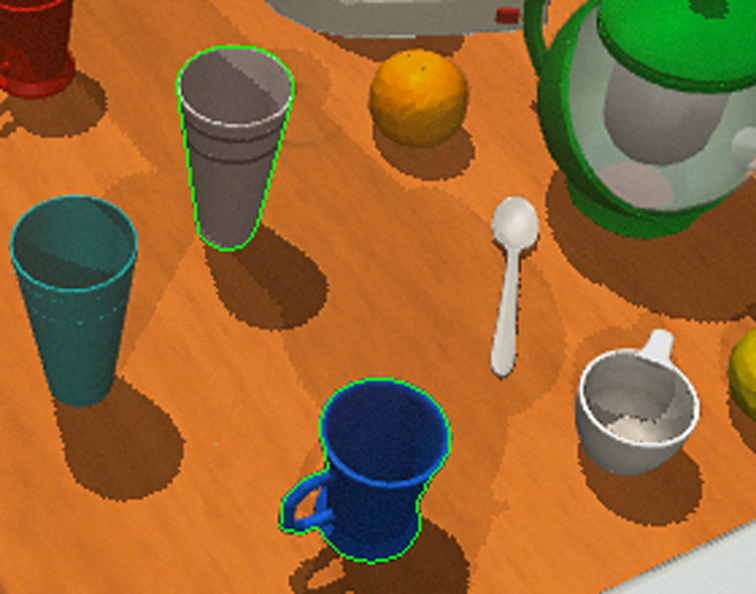

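The crop shows the cup is the white/grey tapered one, at crop (235,145), distinct from the turquoise cup. The outlines of cup and blue holder are clean. Estimates: cup at (538, 18), blue holder at (508.5, -199.6). Moving above the cup now.

```bash
python3 -m pendant '[{"travel":[2.2,-2.14,0],"twist":0,"claw":0},{"travel":[2.2,-2.14,0],"twist":0,"claw":0},{"travel":[2.2,-2.14,0],"twist":0,"claw":0},{"travel":[2.2,-2.14,0],"twist":0,"claw":0},{"travel":[2.2,-2.14,0],"twist":0,"claw":0},{"travel":[2.2,-2.14,0],"twist":0,"claw":0},{"travel":[2.2,-2.14,0],"twist":0,"claw":0},{"travel":[2.2,-2.14,0],"twist":0,"claw":0},{"travel":[2.2,-2.14,0],"twist":0,"claw":0},{"travel":[2.2,-2.14,0],"twist":0,"claw":0},{"travel":[2.2,-2.14,0],"twist":0,"claw":0},{"travel":[2.2,-2.14,0],"twist":0,"claw":0}]' 25; python3 -c "
from h import *
s=sensors.sense();print(s)"
```

```text
time_s: 1.2
eef_pos: [345.0, -292.8, 231.4]
orientation: [3.118, 0.379, 0.0]
ft_force: [0.5, -0.6, 0.3]
finger_gap: 85.4
grip_force: 0.0
{'time_s': 1.2, 'qpos': array([ 0.88329996,  0.02132017, -0.25284434,  1.80556606,  0.00566591,
        1.31523572, -0.69994752]), 'qd': array([-0.40614085, -0.12382574, -0.38547681,  0.12382198, -0.02163102,
       -0.00828893, -0.77918689]), 'joint_efforts': array([  2.938039  , -37.44256854,   1.34873182, -36.40321255,
         0.09732661,   0.21109587,   1.68388624]), 'eef_pos': array([ 344.95750539, -292.81141593,  231.35190515]), 'orientation': array([3.11845515e+00, 3.78820876e-01, 1.52196137e-05]), 'ft_force': array([ 0.47862585, -0.62962228,  0.34646545]), 'wrist_torque': array([ 0.02466867,  0.00064396, -0.01224625]), 'grip_force': 0.0, 'finger_gap': 85.37429265823106}
```

```bash
cat >> h.py <<'E'
def delta(x,y,z):
    s=sensors.sense(); M=R.from_rotvec(s['orientation']).as_matrix()
    print('eef',s['eef_pos'].round(1),'delta cm',((np.array([x,y,z])-s['eef_pos'])@M/10).round(2),'gap',round(s['finger_gap'],1))
E
python3 -m pendant '[{"travel":[2.38,-2.32,0],"twist":0,"claw":0},{"travel":[2.38,-2.32,0],"twist":0,"claw":0},{"travel":[2.38,-2.32,0],"twist":0,"claw":0},{"travel":[2.38,-2.32,0],"twist":0,"claw":0},{"travel":[2.38,-2.32,0],"twist":0,"claw":0},{"travel":[2.38,-2.32,0],"twist":0,"claw":0},{"travel":[2.38,-2.32,0],"twist":0,"claw":0},{"travel":[2.38,-2.32,0],"twist":0,"claw":0},{"travel":[2.38,-2.32,0],"twist":0,"claw":0},{"travel":[2.38,-2.32,0],"twist":0,"claw":0},{"travel":[2.38,-2.32,0],"twist":0,"claw":0},{"travel":[0,0,0],"twist":0,"claw":0}]' 25; python3 -c "
from h import *
delta(538.3,18,84);shot('scene','s1.png')"
```

```text
time_s: 2.2
eef_pos: [539.0, 23.6, 231.1]
orientation: [-3.113, -0.391, -0.002]
ft_force: [-0.8, 0.8, -0.4]
finger_gap: 85.6
grip_force: 0.0
eef [539.   23.6 231.1] delta cm [-0.23  0.57 14.71] gap 85.6
```

View pics/s1.png

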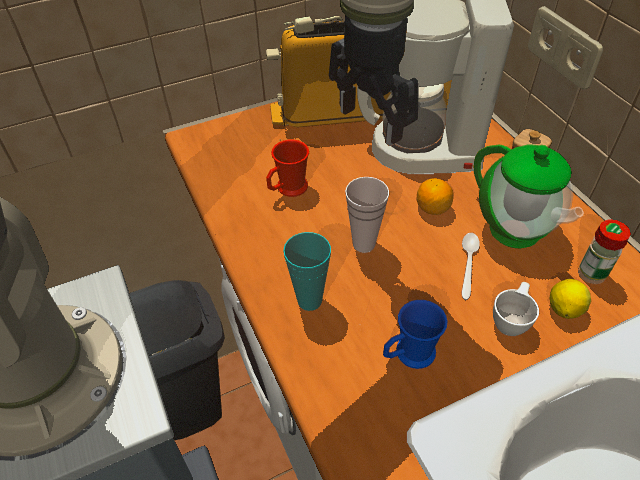

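The gripper hangs above the cup at scene (370,70), clear of everything, with the cup undisturbed at (367,215). Centring and descending.

```bash
python3 -m pendant '[{"travel":[-0.12,0.28,2],"twist":0,"claw":0},{"travel":[-0.11,0.29,2],"twist":0,"claw":0},{"travel":[0,0,2],"twist":0,"claw":0},{"travel":[0,0,2],"twist":0,"claw":0},{"travel":[0,0,0],"twist":0,"claw":0},{"travel":[0,0,0],"twist":0,"claw":0}]' 25
python3 - <<'E'
from h import *
delta(538.3,18,84);shot('scene','s2.png')
a=cv2.imread('pics/s2.png')[20:270,260:500];c=shot('top','t2.png');b=c['color'][90:270,240:440,::-1]
cv2.imwrite('pics/c2.png',np.hstack([cv2.resize(a,(400,417)),cv2.resize(b,(400,417))]))
E
```

```text
time_s: 2.75
eef_pos: [535.8, 9.1, 150.8]
orientation: [-3.119, -0.377, 0.004]
ft_force: [0.5, -0.3, -0.3]
finger_gap: 85.2
grip_force: 0.0
eef [535.8   9.1 150.8] delta cm [ 0.47 -0.8   6.68] gap 85.2
```

View pics/c2.png

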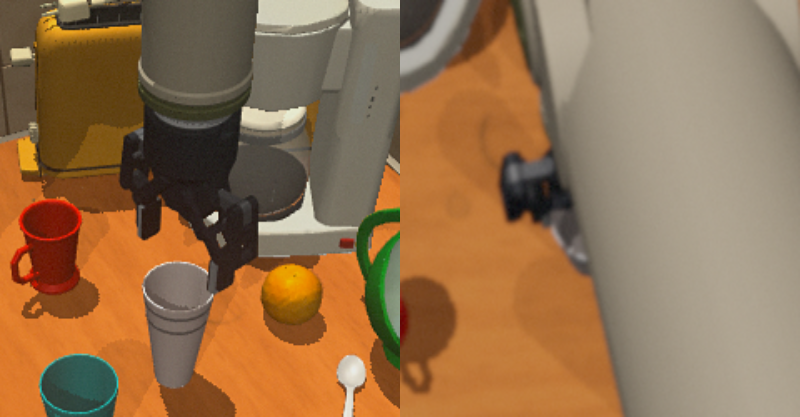

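The fingers stand above the cup, and one fingertip is slightly off its line because the earlier reading was a dynamic overshoot. Correcting, then checking again.

```bash
python3 -m pendant '[{"travel":[0.24,-0.4,0],"twist":0,"claw":0},{"travel":[0.23,-0.4,0],"twist":0,"claw":0},{"travel":[0,0,0],"twist":0,"claw":0},{"travel":[0,0,0],"twist":0,"claw":0},{"travel":[0,0,0],"twist":0,"claw":0}]'; python3 -c "
from h import *
delta(538.3,18,84)"
```

```text
time_s: 3.27
eef_pos: [539.5, 19.2, 151.6]
orientation: [3.119, 0.38, 0.001]
ft_force: [0.5, 0.0, -1.1]
finger_gap: 85.6
grip_force: 0.0
eef [539.5  19.2 151.6] delta cm [-0.15  0.09  6.76] gap 85.6
```

```bash
python3 -m pendant '[{"travel":[-0.05,0.05,1],"twist":0,"claw":0},{"travel":[-0.05,0.05,1],"twist":0,"claw":0},{"travel":[0,0,1],"twist":0,"claw":0},{"travel":[0,0,1],"twist":0,"claw":0},{"travel":[0,0,1],"twist":0,"claw":0},{"travel":[0,0,1],"twist":0,"claw":0},{"travel":[0,0,0.7],"twist":0,"claw":0},{"travel":[0,0,0],"twist":0,"claw":0},{"travel":[0,0,0],"twist":0,"claw":0}]'
python3 - <<'E'
from h import *
delta(538.3,18,84);shot('scene','s3.png')
a=cv2.imread('pics/s3.png')[60:290,260:500];cv2.imwrite('pics/c3.png',cv2.resize(a,None,fx=2.5,fy=2.5))
E
```

```text
time_s: 4.02
eef_pos: [538.4, 17.9, 83.9]
orientation: [-3.118, -0.379, 0.001]
ft_force: [-0.7, 0.3, 0.3]
finger_gap: 85.2
grip_force: 0.0
eef [538.4  17.9  83.9] delta cm [-0.01 -0.01 -0.01] gap 85.2
```

View pics/c3.png

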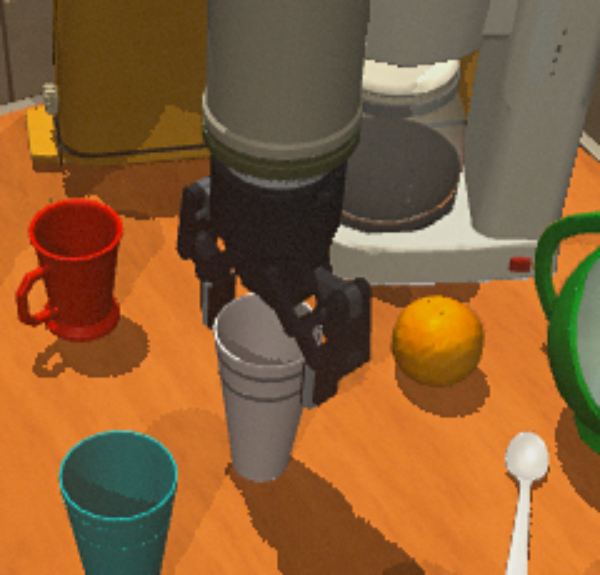

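The fingers straddle the cup's upper part at crop (210,290) and (335,350), without touching. Closing gently.

```bash
python3 -m pendant '[{"travel":[0,0,0],"twist":0,"claw":0.1},{"travel":[0,0,0],"twist":0,"claw":0.15},{"travel":[0,0,0],"twist":0,"claw":0.2},{"travel":[0,0,0],"twist":0,"claw":0.3},{"travel":[0,0,0],"twist":0,"claw":0.5},{"travel":[0,0,0],"twist":0,"claw":0.5},{"travel":[0,0,0],"twist":0,"claw":0.5},{"travel":[0,0,0],"twist":0,"claw":0.5}]' 25
```

```text
time_s: 4.73
eef_pos: [539.4, 17.9, 85.4]
orientation: [3.118, 0.379, 0.003]
ft_force: [-1.0, -0.6, 6.1]
finger_gap: 67.0
grip_force: 27.5
```

Gripped at a 67 mm opening. Lifting.

```bash
python3 -m pendant '[{"travel":[0,0,-0.4],"twist":0,"claw":0.5},{"travel":[0,0,-0.8],"twist":0,"claw":0.5},{"travel":[0,0,-1.2],"twist":0,"claw":0.5},{"travel":[0,0,-1.6],"twist":0,"claw":0.5},{"travel":[0,0,-1.6],"twist":0,"claw":0.5},{"travel":[0,0,-1.6],"twist":0,"claw":0.5},{"travel":[0,0,-1.6],"twist":0,"claw":0.5},{"travel":[0,0,-1.2],"twist":0,"claw":0.5},{"travel":[0,0,-0.8],"twist":0,"claw":0.5},{"travel":[0,0,-0.4],"twist":0,"claw":0.5},{"travel":[0,0,0],"twist":0,"claw":0.5},{"travel":[0,0,0],"twist":0,"claw":0.5}]'; python3 -c "
from h import *
delta(508.6,-199.6,196);shot('scene','s4.png')"
```

```text
time_s: 5.73
eef_pos: [538.4, 17.7, 195.9]
orientation: [-3.119, -0.379, 0.001]
ft_force: [0.4, -0.2, -1.4]
finger_gap: 66.7
grip_force: 28.3
eef [538.4  17.7 195.9] delta cm [-8.090e+00  2.039e+01 -1.000e-02] gap 66.7
```

View pics/s4.png

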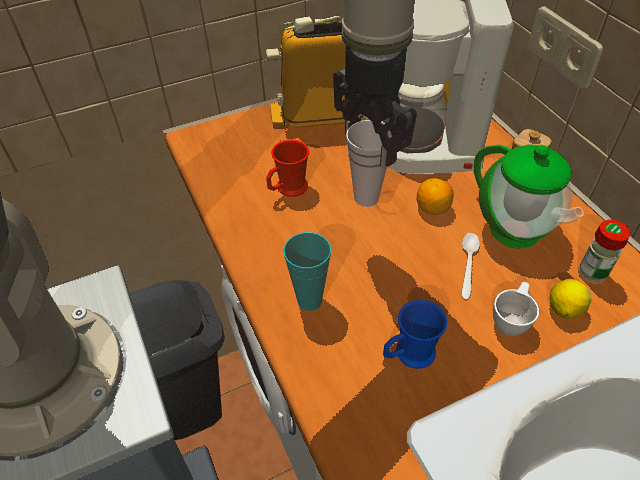

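The cup hangs upright in the gripper at scene (367,165), and the holder is unchanged at (420,335). Carrying it over the holder.

```bash
python3 -m pendant '[{"travel":[-0.24,0.61,0],"twist":0,"claw":0.5},{"travel":[-0.49,1.22,0],"twist":0,"claw":0.5},{"travel":[-0.73,1.84,0],"twist":0,"claw":0.5},{"travel":[-0.97,2.45,0],"twist":0,"claw":0.5},{"travel":[-1.05,2.65,0],"twist":0,"claw":0.5},{"travel":[-1.13,2.85,0],"twist":0,"claw":0.5},{"travel":[-1.05,2.65,0],"twist":0,"claw":0.5},{"travel":[-0.97,2.45,0],"twist":0,"claw":0.5},{"travel":[-0.73,1.84,0],"twist":0,"claw":0.5},{"travel":[-0.49,1.22,0],"twist":0,"claw":0.5},{"travel":[-0.24,0.61,0],"twist":0,"claw":0.5},{"travel":[0,0,0],"twist":0,"claw":0.5}]'; python3 -m pendant '[{"travel":[0,0,0],"twist":0,"claw":0.5},{"travel":[0,0,0],"twist":0,"claw":0.5},{"travel":[0,0,0],"twist":0,"claw":0.5}]'
python3 - <<'E'
from fit import *
delta(508.6,-199.6,196)
shot('scene','s5.png');c=shot('top','t5.png')
a=cv2.imread('pics/s5.png')[150:400,320:520];b=cv2.imread('pics/t5.png')[130:280,380:540]
cv2.imwrite('pics/c5.png',np.hstack([cv2.resize(a,(400,500)),cv2.resize(b,(400,500))]))
E
```

```text
time_s: 6.78
eef_pos: [508.4, -200.9, 195.8]
orientation: [-3.119, -0.376, 0.001]
ft_force: [0.5, 0.1, -0.4]
finger_gap: 66.9
grip_force: 28.3
time_s: 7.03
eef_pos: [509.3, -197.7, 196.4]
orientation: [-3.118, -0.383, -0.0]
ft_force: [0.0, 0.7, -1.4]
finger_gap: 66.6
grip_force: 28.3
eef [ 509.3 -197.7  196.4] delta cm [-0.12  0.16  0.04] gap 66.6
```

View pics/c5.png

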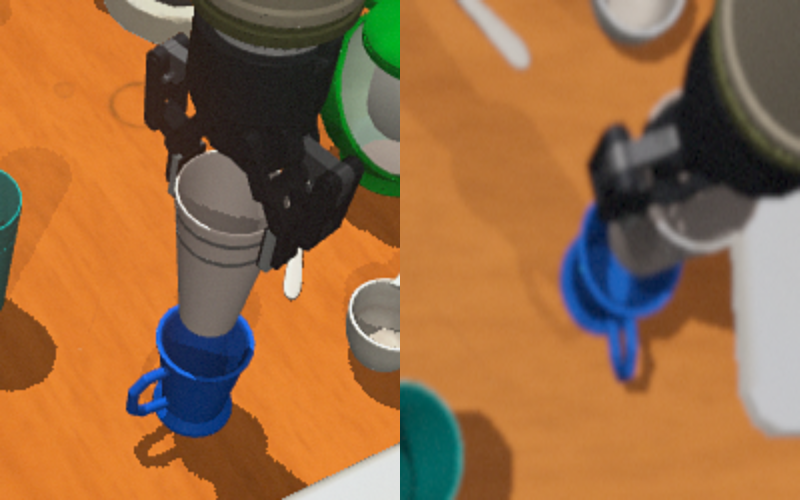

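The cup hangs over the holder mouth: foot at crop (208,325) left, bore at (205,340). Checking its alignment in numbers.

```bash
cat > chk.py <<'E'
from fit import *
import sys
def edges(x,y,z0,rows,tag):
    c=cams.camera(tag); h,s,v=cv2.split(cv2.cvtColor(c['color'],cv2.COLOR_RGB2HSV)); m=((s<60)&(v>55)).astype(np.uint8)
    p=sil(c,x,y,CUP,None,z0)>.5
    for r in rows:
        k=np.where(p[r])[0]
        if len(k): print(r,'pred',k[0],k[-1],''.join('.#'[q] for q in m[r,k[0]-8:k[-1]+9]))
E
python3 - <<'E'
from chk import *
s=sensors.sense();print(s['eef_pos'].round(1))
edges(*s['eef_pos'][:2],s['eef_pos'][2]-84,range(270,326,4),'scene')
# where does the foot/holder mouth sit
c=cams.camera('scene');print(proj(c,rings(509,-198,[(112,19)])).min(0),proj(c,rings(509,-198,[(112,19)])).max(0))
v=c['color'];mb=mask(c,'blue',(400,345))
k=np.where(mb.any(1))[0];print('blue rows',k.min(),k.max())
print('hol bottom pred',proj(c,rings(508.6,-199.6,[(0,29)])).max(0))
E
```

```text
[ 509.3 -198.3  196.4]
270 pred 409 457 ........##########################################.######........
274 pred 409 456 ........#########################################.######........
278 pred 409 454 ........########################################.######.......
282 pred 410 452 .......###################################.###.######......
286 pred 410 450 .......#########################################.........
290 pred 410 448 .......#######################################.........
294 pred 410 446 ........####################################.........
298 pred 410 444 ........##################################.........
302 pred 410 442 ......#..###############################.........
306 pred 411 440 .......##############################.........
310 pred 412 438 .......############################....#...
314 pred 416 435 ......######################........
[409.96256963 293.77516036] [438.80341914 317.29911182]
blue rows 302 368
hol bottom pred [435.7370443  367.86823331]
```

Predicted and seen cup edges agree to about 1 px, so it hangs upright and centred. Lowering most of the way.

```bash
python3 -m pendant '[{"travel":[-0.05,0.1,0.4],"twist":0,"claw":0.5},{"travel":[0,0,0.7],"twist":0,"claw":0.5},{"travel":[0,0,0.7],"twist":0,"claw":0.5},{"travel":[0,0,0.7],"twist":0,"claw":0.5},{"travel":[0,0,0.7],"twist":0,"claw":0.5},{"travel":[0,0,0.7],"twist":0,"claw":0.5},{"travel":[0,0,0.7],"twist":0,"claw":0.5},{"travel":[0,0,0.7],"twist":0,"claw":0.5},{"travel":[0,0,0.5],"twist":0,"claw":0.5},{"travel":[0,0,0.2],"twist":0,"claw":0.5},{"travel":[0,0,0],"twist":0,"claw":0.5},{"travel":[0,0,0],"twist":0,"claw":0.5}]';  python3 -m pendant '[{"travel":[0,0,0.4],"twist":0,"claw":0.5},{"travel":[0,0,0.5],"twist":0,"claw":0.5},{"travel":[0,0,0.5],"twist":0,"claw":0.5},{"travel":[0,0,0.5],"twist":0,"claw":0.5},{"travel":[0,0,0.4],"twist":0,"claw":0.5},{"travel":[0,0,0.2],"twist":0,"claw":0.5},{"travel":[0,0,0],"twist":0,"claw":0.5},{"travel":[0,0,0],"twist":0,"claw":0.5},{"travel":[0,0,0],"twist":0,"claw":0.5}]'
python3 - <<'E'
from chk import *
delta(508.6,-199.6,91.5)
s=sensors.sense();c=shot('scene','s6.png')
edges(*s['eef_pos'][:2],s['eef_pos'][2]-84.5,range(276,316,4),'scene')
m=mask(c,'blue',(400,345));k=np.where(m.any(1))[0];print('blue rows',k.min(),k.max(),'cols',np.where(m.any(0))[0][[0,-1]])
cv2.imwrite('pics/c6.png',cv2.resize(cv2.imread('pics/s6.png')[180:380,340:500],None,fx=3,fy=3))
E
```

```text
time_s: 8.23
eef_pos: [508.8, -200.6, 136.5]
orientation: [3.119, 0.379, 0.0]
ft_force: [-0.5, 0.7, -1.0]
finger_gap: 66.8
grip_force: 28.3
time_s: 8.98
eef_pos: [508.9, -200.6, 111.6]
orientation: [3.119, 0.379, 0.001]
ft_force: [-0.8, 0.4, -1.1]
finger_gap: 66.9
grip_force: 28.3
eef [ 508.9 -200.6  111.6] delta cm [-0.   -0.11  2.01] gap 66.9
276 pred 407 448 ..###...##################................................
280 pred 404 452 ....###.##########################...............................
284 pred 403 454 .....##################################.............................
288 pred 402 455 .....####################################.............................
292 pred 402 456 ........##################################...........................#.
296 pred 403 455 .......###################################...............#...........
300 pred 403 454 ........#######################################.........##..........
304 pred 403 452 ........########################################..................
308 pred 403 450 .........########################################...............
312 pred 404 448 ........######################################.###...........
blue rows 307 368 cols [383 446]
```

View pics/c6.png

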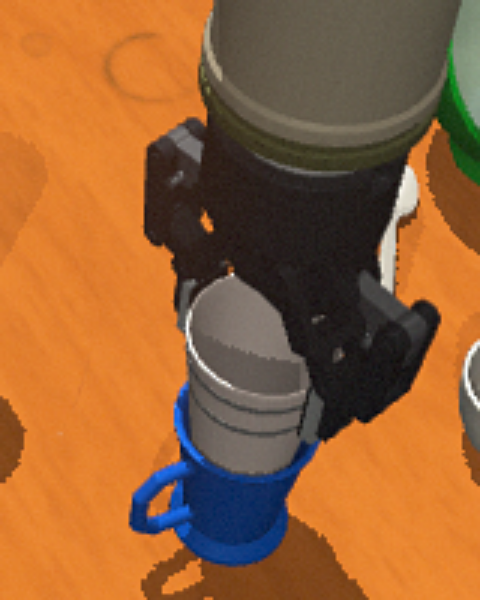

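The cup is mostly in the bore, centred at crop (245,400), and the holder hasn't moved. Lowering slowly while watching the force.

```bash
python3 -m pendant '[{"travel":[0,-0.06,0.2],"twist":0,"claw":0.5},{"travel":[0,0,0.2],"twist":0,"claw":0.5},{"travel":[0,0,0.2],"twist":0,"claw":0.5},{"travel":[0,0,0.2],"twist":0,"claw":0.5},{"travel":[0,0,0.2],"twist":0,"claw":0.5},{"travel":[0,0,0.2],"twist":0,"claw":0.5},{"travel":[0,0,0.2],"twist":0,"claw":0.5},{"travel":[0,0,0.1],"twist":0,"claw":0.5},{"travel":[0,0,0],"twist":0,"claw":0.5},{"travel":[0,0,0],"twist":0,"claw":0.5}]'
```

```text
time_s: 9.92
eef_pos: [508.5, -200.0, 96.3]
orientation: [-3.119, -0.379, 0.0]
ft_force: [0.4, -0.6, -0.6]
finger_gap: 66.6
grip_force: 28.3
```

```bash
python3 -m pendant '[{"travel":[0,0,0.1],"twist":0,"claw":0.5},{"travel":[0,0,0.1],"twist":0,"claw":0.5},{"travel":[0,0,0],"twist":0,"claw":0.5},{"travel":[0,0,0],"twist":0,"claw":0.5}]'
```

```text
time_s: 10.25
eef_pos: [508.6, -200.0, 94.3]
orientation: [3.119, 0.379, 0.0]
ft_force: [-0.3, -0.5, -1.4]
finger_gap: 66.3
grip_force: 28.3
```

```bash
python3 -m pendant '[{"travel":[0,0,0.05],"twist":0,"claw":0.5},{"travel":[0,0,0.05],"twist":0,"claw":0.5},{"travel":[0,0,0],"twist":0,"claw":0.5},{"travel":[0,0,0],"twist":0,"claw":0.5}]'
```

```text
time_s: 10.58
eef_pos: [508.6, -200.0, 93.4]
orientation: [3.119, 0.379, 0.0]
ft_force: [0.7, -0.5, 0.2]
finger_gap: 66.6
grip_force: 28.3
```

```bash
python3 -m pendant '[{"travel":[0,0,0.05],"twist":0,"claw":0.5},{"travel":[0,0,0.05],"twist":0,"claw":0.5},{"travel":[0,0,0],"twist":0,"claw":0.5},{"travel":[0,0,0],"twist":0,"claw":0.5}]'
```

```text
time_s: 10.92
eef_pos: [508.7, -200.1, 92.5]
orientation: [3.118, 0.379, 0.001]
ft_force: [1.3, -0.0, 1.8]
finger_gap: 66.6
grip_force: 28.3
```

Light contact now (about 3 N of support), so it is seated. Releasing slowly.

```bash
python3 -m pendant '[{"travel":[0,0,0],"twist":0,"claw":0.2},{"travel":[0,0,0],"twist":0,"claw":0.17},{"travel":[0,0,0],"twist":0,"claw":0.14},{"travel":[0,0,0],"twist":0,"claw":0.1},{"travel":[0,0,0],"twist":0,"claw":0.05},{"travel":[0,0,0],"twist":0,"claw":0},{"travel":[0,0,0],"twist":0,"claw":0},{"travel":[0,0,0],"twist":0,"claw":0}]' 20; python3 -c "
from chk import *
c=shot('scene','s7.png');edges(508.6,-199.8,7,range(282,312,4),'scene')
cv2.imwrite('pics/c7.png',cv2.resize(c['color'][180:380,340:500,::-1],None,fx=3,fy=3))"
```

```text
time_s: 11.58
eef_pos: [508.5, -200.0, 92.3]
orientation: [-3.119, -0.379, 0.0]
ft_force: [-0.0, -0.4, 0.2]
finger_gap: 85.5
grip_force: 0.0
282 pred 408 441 ..........########................................
286 pred 404 446 .........###################...............................
290 pred 402 450 ##.......#########################...............................
294 pred 401 451 .........##############################...........########.........
298 pred 401 453 ........##################################.........###...............
302 pred 401 453 ........####################################.......................##
306 pred 401 452 .........#####################################......................
310 pred 401 450 .........##########################################...............
```

View pics/c7.png

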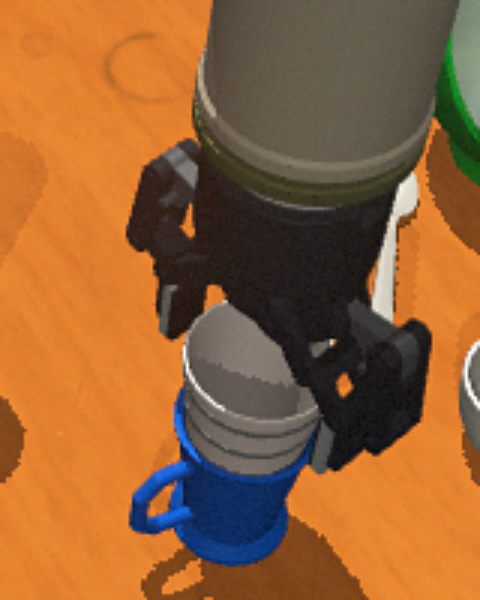

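The fingers are open on both sides of the cup, at crop (175,300) and (330,430). The cup is seated upright in the blue holder. Retreating straight up.

```bash
python3 -m pendant '[{"travel":[0,0,-0.4],"twist":0,"claw":0},{"travel":[0,0,-0.8],"twist":0,"claw":0},{"travel":[0,0,-1.2],"twist":0,"claw":0},{"travel":[0,0,-1.6],"twist":0,"claw":0},{"travel":[0,0,-2],"twist":0,"claw":0},{"travel":[0,0,-2],"twist":0,"claw":0},{"travel":[0,0,-2],"twist":0,"claw":0},{"travel":[0,0,-1.6],"twist":0,"claw":0},{"travel":[0,0,-1],"twist":0,"claw":0},{"travel":[0,0,-0.5],"twist":0,"claw":0},{"travel":[0,0,0],"twist":0,"claw":0},{"travel":[0,0,0],"twist":0,"claw":0}]'; python3 -c "
from fit import *
s=cams.camera('scene');m=mask(s,'white',(418,296))
p=sil(s,508.6,-199.8,[(84,29.7),(98,32),(118,34)],None,7)>.5  # part standing out
for r in range(284,336,5): k=np.where(m[r])[0];q=np.where(p[r])[0];print(r,k[[0,-1]] if len(k) else '',q[[0,-1]] if len(q) else '')
b=mask(s,'blue',(400,345));print(np.where(b.any(1))[0][-1],np.where(b.any(0))[0][[0,-1]])
for z0 in range(2,20,1):
  P=proj(s,rings(508.6,-199.8,[(125,34)],z0));print(z0,P.min(0).round(1),P.max(0).round(1)) if z0 in(4,7,10,14) else 0
print('white top row',np.where(m.any(1))[0][0],'cols',np.where(m.any(0))[0][[0,-1]])
cv2.imwrite('pics/c8.png',cv2.resize(s['color'][180:380,340:500,::-1],None,fx=3,fy=3))"
```

```text
time_s: 12.68
eef_pos: [508.3, -200.0, 223.0]
orientation: [-3.118, -0.379, 0.0]
ft_force: [0.2, 0.9, 0.7]
finger_gap: 85.3
grip_force: 0.0
284 [407 442] [409 439]
289 [403 447] [404 445]
294 [401 450] [401 449]
299 [400 452] [400 451]
304 [400 452] [400 452]
309 [399 451] [400 451]
314 [400 448] [401 449]
319 [401 446] [402 447]
324 [403 443] [405 444]
329 [405 441] [410 440]
334 [410 437] [422 429]
368 [383 446]
4 [400.2 278.3] [452.7 320.8]
7 [400.4 276.9] [453.1 319.5]
10 [400.6 275.6] [453.4 318.2]
14 [400.8 273.7] [453.9 316.4]
white top row 279 cols [399 452]
```

View pics/c8.png

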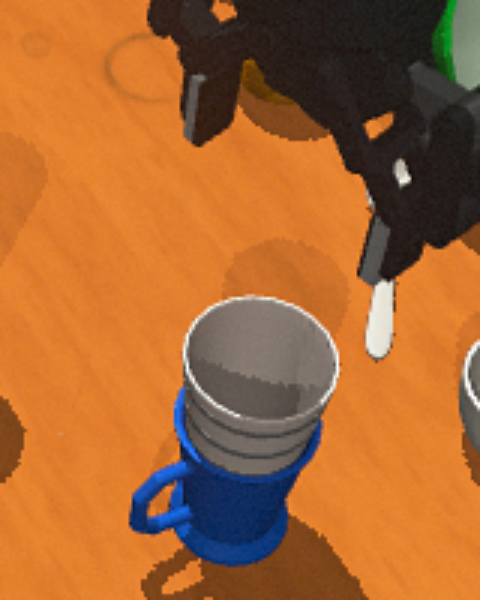

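The cup stands upright and centred in the blue holder, with its rim at crop (260,358). It matches the seated prediction (foot about 7 mm up), the holder hasn't moved and the gripper is clear. Handing in.

```bash
python3 -c "
from cell import job
print(job.finish_job())"
```

```text
the job is handed in; nothing more can be done
None
```

The white cup is seated upright in the blue holder and released; the blue holder stayed in place, the red one was not touched, and the job was handed in at about 12.7 s of robot time.

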